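Labels out: put the storage boxes back in the sloping rack

TASK

Put the red, green and blue storage boxes into the sloping rack, each in the bay whose coloured ticket matches its lid, standing squarely on the bay's floor and back against the backrest with its label facing out of the open front; the red one has been put back in the green bay the wrong way round. Set the boxes down rather than dropping them, never tip one over, and leave the grey box and the other things on the table where they are.

Things in the scene. Friction and masses are not known exactly. Their poses are not given: they have to be found in the camera images.
- case_red: Clear box, red lid and handle, 90 deep (x) x 70 wide (y), lid top at 105 mm, 0.17-0.34 kg, mass centre about mid-box. Handle bar along x over mid-lid: 70 long, 14 thick (y), 122 to 146 mm up on 2 end posts, open below; pinch it across y. White label on the -x end, its tab folded onto the lid. Origin: centre of underside, z up. Starts in the green bay, label to the backrest.
- case_red_label (a point): A point on the label face of the red box: own (-45, 0, 50) mm.
- case_green: Clear box, green lid and handle, 90 deep (x) x 70 wide (y), lid top at 105 mm, 0.17-0.34 kg, mass centre about mid-box. Handle bar along x over mid-lid: 70 long, 14 thick (y), 122 to 146 mm up on 2 end posts, open below; pinch it across y. White label on the -x end, its tab folded onto the lid. Origin: centre of underside, z up. Starts upright on the table, turned any way.
- case_green_label (a point): A point on the label face of the green box: own (-45, 0, 50) mm.
- case_blue: Clear box, blue lid and handle, 90 deep (x) x 70 wide (y), lid top at 105 mm, 0.17-0.34 kg, mass centre about mid-box. Handle bar along x over mid-lid: 70 long, 14 thick (y), 122 to 146 mm up on 2 end posts, open below; pinch it across y. White label on the -x end, its tab folded onto the lid. Origin: centre of underside, z up. Starts upright on the table, turned any way.
- case_blue_label (a point): A point on the label face of the blue box: own (-45, 0, 50) mm.
- case_grey: A fourth box of the same make, size and axes with grey lid and handle. It already stands rightly in the bay with the grey ticket, label out. Leave it there.
- rack: Fixed steel rack, 4 bays along y (centres y = -126, -42, 42, 126 mm), 339 mm wide, open front to -x. Bay floors, 101 mm deep, slope down to the back at 0.45 rad; backrest square to them, 85 mm high (93 at tickets), so boxes lean back 26 degrees. Bays 81 mm wide between dividers 55 mm high (ends 75). No front lip. Origin: on the table below mid-floor. Struts end 140 mm behind.
- bay_red_seat (a point): Middle of the sloping floor of the bay with the red ticket (60 mm wide coloured clip on the backrest's top edge; ticket order varies), 45 mm above the table. Axes tipped with the rack: y across, z square to the floor (up and back), -x out of the front. A rightly placed box has its origin here, 5 mm clear of the backrest, and its axes along these.
- bay_green_seat (a point): Middle of the sloping floor of the bay with the green ticket (60 mm wide coloured clip on the backrest's top edge; ticket order varies), 45 mm above the table. Axes tipped with the rack: y across, z square to the floor (up and back), -x out of the front. A rightly placed box has its origin here, 5 mm clear of the backrest, and its axes along these.
- bay_blue_seat (a point): Middle of the sloping floor of the bay with the blue ticket (60 mm wide coloured clip on the backrest's top edge; ticket order varies), 45 mm above the table. Axes tipped with the rack: y across, z square to the floor (up and back), -x out of the front. A rightly placed box has its origin here, 5 mm clear of the backrest, and its axes along these.
- bay_grey_seat (a point): Middle of the sloping floor of the bay with the grey ticket (60 mm wide coloured clip on the backrest's top edge; ticket order varies), 45 mm above the table. Axes tipped with the rack: y across, z square to the floor (up and back), -x out of the front. A rightly placed box has its origin here, 5 mm clear of the backrest, and its axes along these.
- spray_can: Small yellow spray can, 53 mm across, 140 mm tall, standing on the table. Bystander, to be left where it is. Origin: centre of its underside.
- flask: Green vacuum flask with steel cup, 72 mm across, 177 mm tall, standing on the table. Bystander, to be left where it is. Origin: centre of its underside.
- tape_roll: Roll of brown packing tape lying flat, 110 mm across, 48 mm high. Bystander, to be left where it is. Origin: centre of its underside.
- torch: Black torch lying down, 155 mm long along own x, 48 mm high. Bystander, to be left where it is. Origin: centre of its underside.
- carton: Closed cardboard carton 80 x 130 x 60 mm. Bystander, to be left where it is. Origin: centre of its underside.
- mug: Blue mug, 80 mm across, 85 mm tall, handle to own +y. Bystander, to be left where it is. Origin: centre of its underside.
Things that resemble listed ones, but are neither listed nor needed, are in the scene too. What is meant by the case_blue is not purple, and is the larger of those in its own colour. Leave any pink look-alike of the case_red alone.

How it is judged (in metres and radians):
At the end, for the whole second after the job is handed in: Red, green and blue box each released and at rest in the bay of its colour: within 15 mm of the seat point, 5 mm of the floor, 0.15 rad of square and 0.10 rad of the lean, label to the open front; grey box within 12 mm and other bystanders within 30 mm of where they were (distance between case_red and bay_red_seat below 0.015 m and z of case_red in the frame of bay_red_seat below 0.005 m and x of case_red_label in the frame of bay_red_seat below -0.02 m and angle between the x axis of case_red and the x axis of bay_red_seat, either way round below 0.15 rad and angle between the z axis of case_red and the z axis of bay_red_seat, either way round below 0.1 rad and linear speed of each of case_red, case_green, case_blue below 0.02 m/s and distance between case_green and bay_green_seat below 0.015 m and z of case_green in the frame of bay_green_seat below 0.005 m and x of case_green_label in the frame of bay_green_seat below -0.02 m and angle between the x axis of case_green and the x axis of bay_green_seat, either way round below 0.15 rad and angle between the z axis of case_green and the z axis of bay_green_seat, either way round below 0.1 rad and distance between case_blue and bay_blue_seat below 0.015 m and z of case_blue in the frame of bay_blue_seat below 0.005 m and x of case_blue_label in the frame of bay_blue_seat below -0.02 m and angle between the x axis of case_blue and the x axis of bay_blue_seat, either way round below 0.15 rad and angle between the z axis of case_blue and the z axis of bay_blue_seat, either way round below 0.1 rad and distance of case_grey from where it was at the start of the episode below 0.012 m and angle between the z axis of case_grey and the z axis of bay_grey_seat, either way round below 0.1 rad and angle between the x axis of case_grey and the x axis of bay_grey_seat, either way round below 0.15 rad and distance of each of spray_can, flask, tape_roll, torch, carton, mug from where it was at the start of the episode below 0.03 m); the robot touches nothing.
It fails at once if a red, green or blue box is tipped over (more than 55 degrees from upright) (angle between any of case_red, case_green, case_blue's own z axis and vertical above 0.96 rad).
It fails at once if a red, green or blue box is dropped or thrown (faster than 0.75 m/s with no finger on it) ((linear speed of case_red above 0.75 m/s and contact force between the fingers and case_red below 0.01 N) or (linear speed of case_green above 0.75 m/s and contact force between the fingers and case_green below 0.01 N) or (linear speed of case_blue above 0.75 m/s and contact force between the fingers and case_blue below 0.01 N)).
It fails at once if the grey box is taken out of its bay or knocked over (distance of case_grey from where it was at the start of the episode above 0.04 m).
It fails at once if another thing on the table is pushed away or knocked over (distance of any of spray_can, flask, tape_roll, torch, carton, mug from where it was at the start of the episode above 0.04 m or angle between any of spray_can, flask, tape_roll, torch, carton, mug's own z axis and vertical above 0.5 rad).
It also fails if it takes over 72 s, if anything falls off the work surface, if the arm or the gripper's body presses on something with over 40 N, if the wrist force passes 120 N, or if a joint passes its speed limit or range.

ROBOT

A 6-joint arm with a two-finger parallel gripper is mounted at the origin on the work surface. World frame = base frame: x ahead of the robot, y to its left, z up, the work surface at z = 0. Lengths are in mm, angles in rad, forces in N, time in s.
With the tool pointing down it reaches from about 275 to 750 mm from the base axis. Payload 10.2 kg.
Tool frame: the origin (TCP) lies at the very end of the fingers, on their centre line; the grasp point (between the pads) lies 19 mm behind it (ctrl.tcp_to_grasp is the distance from the TCP to the grasp point, in mm); z points along the fingers, x is the direction in which the jaws open and shut, and the axes are right-handed (so a half turn about z gives the same grasp; the last joint's range is limited). The gripper opens to 85 mm and grips with 20 to 120 N. Pads are 22 mm wide; open, the fingers measure 114 mm over their backs; the gripper's body (76 mm by 85 mm) begins 54 mm behind the grasp point. The pads swing forward as they close: fully open they stand 13 mm farther back than shut.
Start: joints at [1.044, 0.313, 1.498, -0, 1.331, -0.223], TCP at [157.066, 500.961, 231.294] pointing down, gripper open.
Joint ranges: [-2.94, 2.94], [-0.97, 2.17], [0.19, 2.56], [-1.23, 4.37], [0.02, 3.11], [-2.88, 2.88]. Speed limits (rad/s): [2.39, 2.39, 3.01, 3.14, 3.14, 3.14].

INTERFACE

Orientations are given as a unit quaternion [w, x, y, z].
In Python, from rig import monitor, vision, order, ctrl gives the robot as it stands. The module is installed in compiled form; this text tells all that it offers.
- The arm moves only by the shell command python3 -m pendant 'ROWS' [FORCE]. ROWS is JSON, a list that holds one entry, the list of rows, each a list of 5 numbers: the closure, from -1 (fully open) to 1 (shut), then the shift along the world's x, y, z in m, then the turn about the world's z in degrees. In form: [[[fingers, dx, dy, dz, spin], ...]]. A call has 1 to 20 rows; each row is the pose to reach, as a shift and turn from the pose commanded when the call began; what a row does not reach only later rows make up. A row lasts 1/10 s, in which the tool goes at most 50 mm and 8.59 degrees, less where a joint would pass 70% of its speed; a pose out of reach is approached as far as the arm can. A call with a gripper value outside its range is refused whole. The fingers move at their own pace and stop on an object; FORCE is the grip in N (left out, the last holds). Time passes only in rows, so rows that repeat a pose let the fingers close. It gives the time, the measured TCP pose, the force and the opening at its end, in the units of the state.
- monitor.sense(): the state, without advancing time (a new reading comes with each control period).
- vision.capture(name): name is "scene" or "top" or "wrist"; returns (picture, depth): 420x560x3 uint8, red, green, blue; 420x560 float32, mm along the optical axis (not along the pixel's ray), 0 where there is no reading.
- vision.camera_info(name): a dict with "fov_y" (degrees; the focal length in pixels is half the picture's height over the tangent of half this angle, whatever the lens; pixels are square), "cx", "cy" (the principal point, pixels), "R" (3x3) and "t" (3): a world point X has camera coordinates R X + t; the wrist camera has in their place "hand_eye" (4x4, takes a point from camera to tool coordinates, whose origin is the TCP and whose axes are the tool frame's). Camera axes: x right, y down, z forward; pixel columns grow to the right and rows downward; lengths in mm; the calibration is good to about 2 mm. A picture is of the moment at which its call begins: read the wrist's pose just before it. camera_info takes no time and is no camera call.
- order.finish_job(): hands the job in, once; it reports no verdict.
The state is a dict: "time_s": time; "joints": joint angles; "dq": joint speeds; "tau": joint torques, N m; "eef_pos": TCP position; "ee_rot": TCP orientation; "force": force on the tool from outside, world axes, zero at the start; "wrist_torque": the same for the moment, N m; "grip_width": opening from 0.0 (shut) to 1.0 (fully open).
Only numpy, scipy, OpenCV 4.12 (cv2) and the standard library are available. Lean on these libraries where they do the work, as an engineer would, in place of code of your own. Each camera call takes 0.05 s, during which the arm holds its last target.

## Working session

There is one attempt and no reset: what is moved stays moved. The work goes in short steps, Python scripts to look and compute and a shell command to move; the robot and the scene stay as the last step left them, time stands still between calls to the robot, and variables do not carry over. Pictures are saved under pics/ and viewed, and the job is handed in when it is done.

```bash
mkdir -p pics
python3 - <<'E'
from rig import monitor, vision, order, ctrl
import cv2
s=monitor.sense();print({k:s[k] for k in s})
print(ctrl.tcp_to_grasp)
for n in ("scene","top","wrist"):
    print(n,vision.camera_info(n))
    p,d=vision.capture(n)
    cv2.imwrite(f"pics/{n}0.png",p[:,:,::-1])
    import numpy as np; np.save(f"pics/{n}0d.npy",d)
E
```

```text
{'time_s': 0.0, 'joints': array([ 1.04355004e+00,  3.13439223e-01,  1.49844436e+00,  1.72701228e-05,
        1.33098671e+00, -2.23430258e-01]), 'dq': array([8.45383402e-04, 1.81109956e-03, 1.32035295e-03, 8.96076248e-05,
       6.45512521e-04, 1.56211978e-04]), 'tau': array([-3.25761603e-04, -4.12275946e+01, -2.59743977e+01, -2.27168334e-04,
        4.22979778e-03,  6.07803216e-06]), 'eef_pos': array([156.95150962, 500.72219994, 230.7378482 ]), 'ee_rot': array([ 2.46983720e-04,  8.05967442e-01,  5.91959521e-01, -5.89204214e-04]), 'force': array([-0.76800746, -0.35546684,  0.29922621]), 'wrist_torque': array([ 0.00162638,  0.03475807, -0.01009221]), 'grip_width': 0.9969958840620945}
18.700000000000003
scene {'fov_y': 44.02925971068278, 'cx': 278.82981071063983, 'cy': 206.11896459679107, 'R': array([[-0.62244337,  0.78238827,  0.02080485],
       [ 0.44696302,  0.37715948, -0.81115645],
       [-0.64248604, -0.49559995, -0.58445904]]), 't': array([ 297.22840062, -167.68889361, 1927.14060763])}
top {'fov_y': 56.84304078518664, 'cx': 276.9165794697519, 'cy': 215.69628130175806, 'R': array([[ 0.00416988, -0.9999901 , -0.00155201],
       [-0.98292908, -0.00381325, -0.18394533],
       [ 0.18393759,  0.00229255, -0.98293525]]), 't': array([   4.39758872,  487.11663508, 1085.6375226 ])}
wrist {'fov_y': 64.05303957655717, 'cx': 273.7919292635315, 'cy': 212.01200242732526, 'hand_eye': array([[ 9.99999783e-01, -3.26643777e-04,  5.72219315e-04,
         1.87840457e-01],
       [ 1.23740035e-04,  9.46114836e-01,  3.23831285e-01,
        -8.41856786e+01],
       [-6.47162657e-04, -3.23831144e-01,  9.46114671e-01,
        -1.43372224e+02],
       [ 0.00000000e+00,  0.00000000e+00,  0.00000000e+00,
         1.00000000e+00]])}
```

View pics/scene0.png

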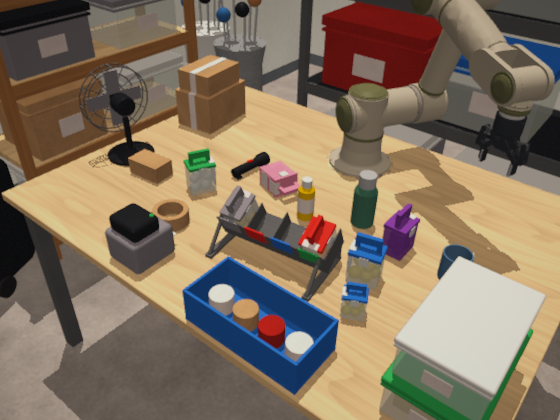

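View pics/top0.png

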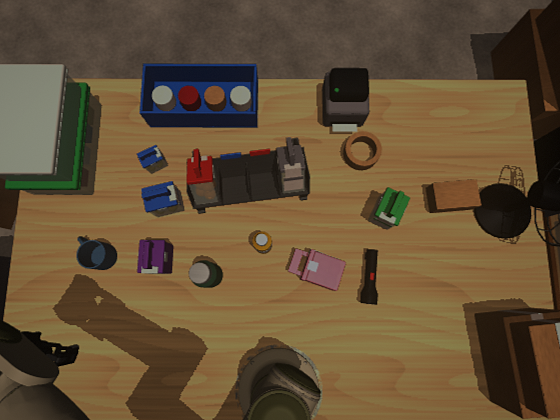

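View pics/wrist0.png

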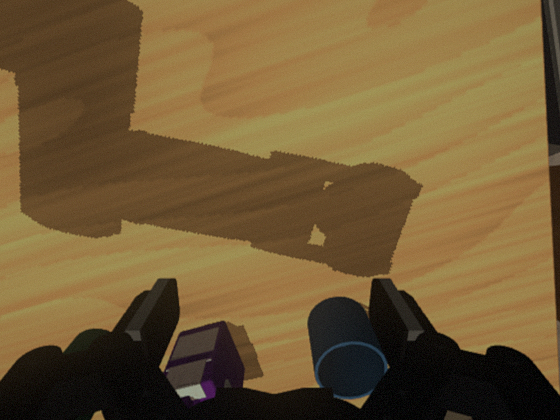

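```bash
cat > h.py <<'E'
import numpy as np, cv2
from rig import monitor, vision
from scipy.spatial.transform import Rotation as Ro
def cam(name,s=None):
    c=vision.camera_info(name); f=210/np.tan(np.radians(c['fov_y']/2))
    if name=='wrist':
        s=s or monitor.sense(); q=s['ee_rot']; R=Ro.from_quat([q[1],q[2],q[3],q[0]]).as_matrix()
        H=np.eye(4);H[:3,:3]=R;H[:3,3]=s['eef_pos']; M=H@c['hand_eye']
    else:
        M=np.eye(4);M[:3,:3]=c['R'].T;M[:3,3]=-c['R'].T@c['t']
    return f,c['cx'],c['cy'],M
def ray(C,u,v):
    f,cx,cy,M=C; d=M[:3,:3]@np.array([(u-cx)/f,(v-cy)/f,1]); return M[:3,3],d
def plane(C,u,v,z):
    o,d=ray(C,u,v); return o+d*(z-o[2])/d[2]
def dep(C,u,v,D):
    o,d=ray(C,u,v); return o+d*D
def cloud(C,D):
    f,cx,cy,M=C; v,u=np.mgrid[:420,:560]
    P=np.stack([(u-cx)/f*D,(v-cy)/f*D,D],-1)@M[:3,:3].T+M[:3,3]; P[D<=0]=np.nan; return P
def proj(C,X):
    f,cx,cy,M=C; p=M[:3,:3].T@(np.asarray(X)-M[:3,3]); return np.array([f*p[0]/p[2]+cx,f*p[1]/p[2]+cy])
def tri(C1,p1,C2,p2):
    o1,d1=ray(C1,*p1);o2,d2=ray(C2,*p2)
    A=np.stack([d1,-d2],1);t=np.linalg.lstsq(A,o2-o1,rcond=None)[0]
    a=o1+d1*t[0];b=o2+d2*t[1];return (a+b)/2,np.linalg.norm(a-b)
E
python3 - <<'E'
from h import *
p=cv2.imread('pics/top0.png');D=np.load('pics/top0d.npy');C=cam('top');P=cloud(C,D)
for n,(u,v) in dict(red=(199,170),blue=(160,197),green=(391,207),grey=(293,155),small=(151,156),purple=(155,255),flask=(203,270),can=(261,240),mug=(97,253),tape=(361,150),pink=(318,268),torch=(370,280),carton=(455,195)).items(): print(n,P[v,u].round(0))
crop=p[120:260,120:420];cv2.imwrite('pics/c1.png',cv2.resize(crop,None,fx=2.6,fy=2.6,interpolation=cv2.INTER_CUBIC))
p=cv2.imread('pics/scene0.png')
crop=p[140:330,140:440];cv2.imwrite('pics/c2.png',cv2.resize(crop,None,fx=2.6,fy=2.6,interpolation=cv2.INTER_CUBIC))
E
```

```text
red [583. 211. 178.]
blue [527. 331. 108.]
green [ 494. -299.  139.]
grey [621. -35. 190.]
small [656. 374.  78.]
purple [367. 337. 102.]
flask [323. 191. 176.]
can [404.  48. 141.]
mug [380. 540.   5.]
tape [ 705. -255.    3.]
pink [ 335. -109.   66.]
torch [ 303. -260.   36.]
carton [ 547. -510.   60.]
```

View pics/c1.png

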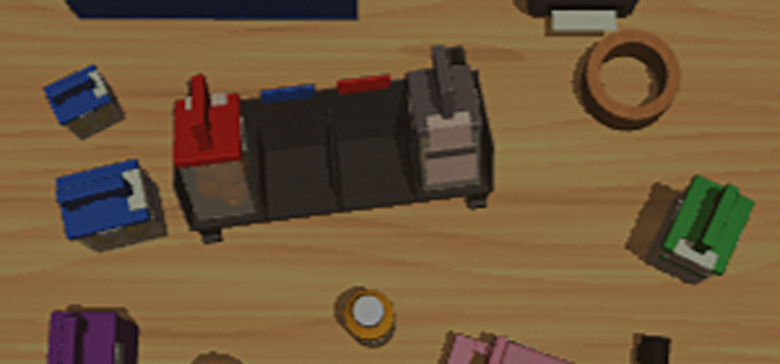

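View pics/c2.png

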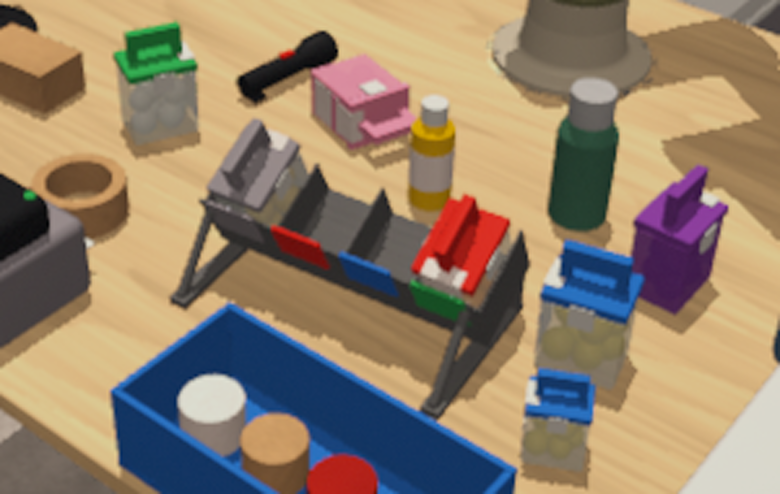

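Red box: top px (199,170). It stands in the bay with the green ticket, with its label tab to the backrest. The pink look-alike at (318,268) lies on its side, so it is not the one.
Blue candidates are the larger (160,197), the smaller (151,156) and the purple (155,255). The larger blue fits case_blue, as the crop confirms. Green is at (391,207).
The tickets run from +y: green, blue, red, grey. Next I look closer with the wrist camera.

```bash
python3 -m pendant '[[[-1,0.0,0.0,0.05,0],[-1,0.05,-0.05,0.13,24],[-1,0.383,-0.391,0.13,24],[-1,0.383,-0.391,0.13,24],[-1,0.383,-0.391,0.13,24],[-1,0.383,-0.391,0.13,24],[-1,0.383,-0.391,0.13,24],[-1,0.383,-0.391,0.13,24],[-1,0.383,-0.391,0.13,24],[-1,0.383,-0.391,0.13,24],[-1,0.383,-0.391,0.13,24],[-1,0.383,-0.391,0.13,24],[-1,0.383,-0.391,0.13,24],[-1,0.383,-0.391,0.13,24]]]' 20
python3 - <<'E'
from h import *
import pickle
s=monitor.sense();p,d=vision.capture('wrist')
print(s['time_s'],s['eef_pos'],s['dq'].max(),s['joints'])
cv2.imwrite('pics/w1.png',p[:,:,::-1]);pickle.dump((s,p,d),open('w1.pkl','wb'))
E
```

```text
time_s: 1.55
eef_pos: [541.8, 107.3, 360.1]
ee_rot: [-0.0, 0.667, 0.745, -0.001]
force: [-0.3, 0.7, -0.8]
grip_width: 1.002
1.55 [541.8270978  107.26659936 360.09706448] 0.061790749901557786 [-1.64896752e-02  3.27033511e-01  1.14982171e+00 -4.47933442e-04
  1.66634748e+00 -1.69846001e+00]
```

View pics/w1.png

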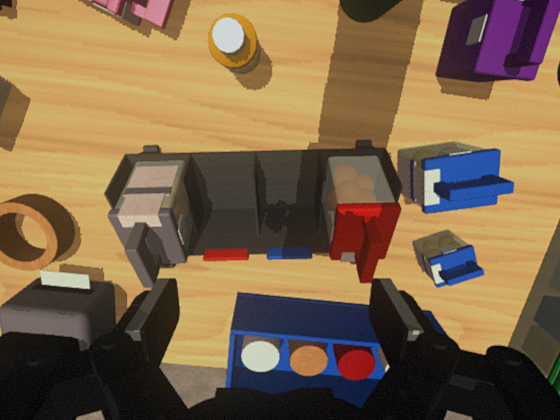

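```bash
cat > meas.py <<'E'
from h import *
import pickle
def load(n):
    s,p,d=pickle.load(open(n,'rb'));return s,p,d,cam('wrist',s)
def seg(p,P,col,zmin,zmax,roi):
    hsv=cv2.cvtColor(p,cv2.COLOR_RGB2HSV);h,sa,v=[hsv[...,i].astype(int) for i in range(3)]
    m={'red':((h<8)|(h>172))&(sa>150),'blue':(h>100)&(h<125)&(sa>120),'green':(h>45)&(h<85)&(sa>110),'grey':(sa<70)}[col]
    m=m&(P[...,2]>zmin)&(P[...,2]<zmax);r=np.zeros_like(m);r[roi[1]:roi[3],roi[0]:roi[2]]=1
    return m&r
def rect(P,m):
    q=P[m];r=cv2.minAreaRect(q[:,:2].astype(np.float32));return np.round(r[0],1),np.round(r[1],1),round(r[2],1),np.percentile(q[:,2],[5,50,95]).round(1),len(q)
E
python3 - <<'E'
from meas import *
s,p,d,C=load('w1.pkl');P=cloud(C,d)
for uv in [(450,300),(200,90),(300,130)]: print('table',P[uv[1],uv[0]].round(1))
print('blue handle',rect(P,seg(p,P,'blue',130,160,(400,130,560,225))))
print('blue lid',rect(P,seg(p,P,'blue',95,115,(400,130,560,225))))
print('red ticket',rect(P,seg(p,P,'red',60,160,(195,240,255,270))))
print('blue ticket',rect(P,seg(p,P,'blue',60,160,(260,240,318,270))))
m=seg(p,P,'red',60,230,(320,190,405,290));print('red all',rect(P,m))
q=P[m];print(np.histogram(q[:,2],bins=10))
for u,v in [(361,238),(366,255),(368,272),(345,215),(385,215),(340,240),(390,240),(145,250),(140,230)]: print(u,v,P[v,u].round(1))
E
```

```text
table [755.3 439.9   1. ]
table [459.9  -5.8   0. ]
table [498.7 141.7   1. ]
blue handle (array([530.4, 335.7]), array([14.5, 70.4]), 15.2, array([132.7, 146.5, 148.1]), 1072)
blue lid (array([529.8, 335.5]), array([68. , 90.1]), 14.6, array([104.1, 106. , 107.6]), 2467)
red ticket (array([660.7,  57.1]), array([10.4, 58.6]), 8.1, array([ 93. , 101.1, 107.1]), 500)
blue ticket (array([649.1, 139.8]), array([ 9.1, 57.5]), 8.3, array([ 94.2, 102.8, 107.7]), 281)
red all (array([600.9, 222.6]), array([91.6, 77.4]), 7.1, array([130.3, 154.6, 186.6]), 3636)
(array([118, 286, 401, 482, 887, 539, 240, 241, 235, 207]), array([120.92398815, 128.14524937, 135.36651059, 142.58777181,
       149.80903303, 157.03029425, 164.25155547, 171.47281669,
       178.69407791, 185.91533913, 193.13660035]))
361 238 [602.2 217.7 140.3]
366 255 [604.2 213.  182.3]
368 272 [629.3 223.  171.8]
345 215 [570.5 189.4 157.4]
385 215 [565.9 233.2 156.7]
340 240 [608.  193.9 139.1]
390 240 [602.3 253.5 137. ]
145 250 [630.3 -23.5 170.5]
140 230 [608.8 -29.9 167. ]
```

```bash
cat >> meas.py <<'E'
def fit(q):
    c=q.mean(0);u,s_,v=np.linalg.svd(q-c);n=v[2]*np.sign(v[2][2]);return c,n,s_[2]/np.sqrt(len(q))
E
python3 - <<'E'
from meas import *
s,p,d,C=load('w1.pkl');P=cloud(C,d)
for n,(a,b,c,e) in dict(floorR=(205,165,250,200),floorB=(265,165,312,190),backR=(205,225,250,240)).items():
    q=P[b:e,a:c].reshape(-1,3);q=q[np.isfinite(q).all(1)];
    cc,nn,r=fit(q);k=np.abs((q-cc)@nn)<3;cc,nn,r=fit(q[k]);print(n,cc.round(1),nn.round(3),round(r,2),len(q))
th=np.radians(8.05);X=np.array([np.cos(th),np.sin(th),0]);Y=np.array([-np.sin(th),np.cos(th),0])
t=np.array([660.7,57.1,0])
m=seg(p,P,'red',60,230,(320,190,405,290));q=P[m]
L=np.stack([(q-t)@X,(q-t)@Y,q[:,2]],1)
# own coords relative green seat guess
sx=-82.5; c,s_=np.cos(.45),np.sin(.45)
dx=L[:,0]-sx; dz=L[:,2]-45
ox=c*dx-s_*dz; oz=s_*dx+c*dz; oy=L[:,1]-168
print('z hist',np.histogram(oz,bins=np.arange(90,165,5)))
for lo,hi in((100,110),(140,152)):
    k=(oz>lo)&(oz<hi);r=cv2.minAreaRect(np.stack([ox,oy],1)[k].astype(np.float32));print(lo,r,np.median(oz[k]))
    cc,nn,rr=fit(q[k]);print(nn, rr)
E
```

```text
floorR [576.8  46.2  46.7] [0.432 0.057 0.9  ] 0.68 1565
floorB [559.5 129.6  49.6] [0.431 0.057 0.901] 0.67 1170
backR [643.4  53.1  65.8] [-0.894 -0.122  0.431] 0.66 674
z hist (array([  24,  188,  367, 1949,   65,   64,   51,  102,  112,  110,  115,
        486,    0,    0]), array([ 90,  95, 100, 105, 110, 115, 120, 125, 130, 135, 140, 145, 150,
       155, 160]))
100 ((-2.199993133544922, 0.4029884338378906), (68.93706512451172, 88.8907470703125), 89.6627426147461) 105.92637437401032
[0.41575939 0.04877141 0.908166  ] 1.2660209990463676
140 ((-2.3832759857177734, 0.7231783866882324), (13.66075611114502, 67.69566345214844), 89.52897644042969) 146.76425465988987
[ 0.42590424 -0.12876363  0.89555877] 1.6838725097317824
```

```bash
python3 -m pendant '[[[-0.3,0.035,0.055,-0.02,1.4],[-0.3,0.071,0.110,-0.05,1.4],[-0.3,0.071,0.110,-0.09,1.4],[-0.3,0.071,0.110,-0.13,1.4],[-0.3,0.071,0.110,-0.17,1.4],[-0.3,0.071,0.110,-0.20,1.4],[-0.3,0.071,0.110,-0.211,1.4],[-0.3,0.071,0.110,-0.211,1.4],[1,0.071,0.110,-0.211,1.4],[1,0.071,0.110,-0.211,1.4],[1,0.071,0.110,-0.211,1.4],[1,0.071,0.110,-0.211,1.4],[1,0.071,0.110,-0.211,1.4],[1,0.071,0.110,-0.211,1.4]]]' 25
python3 - <<'E'
from h import *
import pickle
s=monitor.sense();p,d=vision.capture('wrist')
print(s['time_s'],s['eef_pos'],s['grip_width'],s['force'])
cv2.imwrite('pics/w2.png',p[:,:,::-1])
E
```

```text
time_s: 3.0
eef_pos: [611.7, 220.2, 151.8]
ee_rot: [0.001, 0.656, 0.755, 0.001]
force: [0.3, 0.8, 6.4]
grip_width: 0.155
3.0 [611.74848978 220.21425417 151.79721257] 0.1553435138683962 [0.33475543 0.7546801  6.43285927]
```

View pics/w2.png

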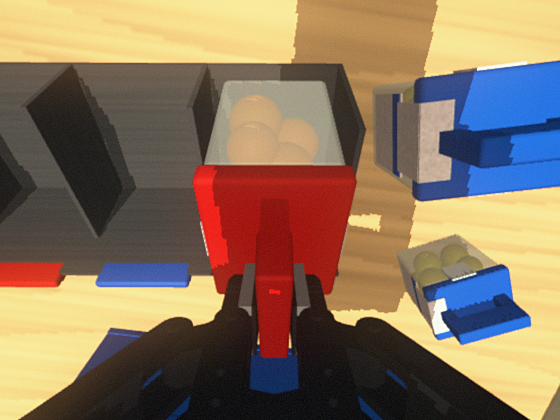

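```bash
python3 -m pendant '[[[1,0,0,0.01,0],[1,-0.003,0,0.03,0],[1,-0.008,0,0.06,0],[1,-0.02,0,0.10,0],[1,-0.04,0,0.14,0],[1,-0.06,0,0.18,0],[1,-0.06,0,0.2,0],[1,-0.06,0,0.2,0],[1,-0.06,0,0.2,0]]]'
python3 - <<'E'
from h import *
import pickle
s=monitor.sense();p,d=vision.capture('wrist')
print(s['time_s'],s['eef_pos'],s['grip_width'],s['force'],s['joints'][[0,5]])
cv2.imwrite('pics/w3.png',p[:,:,::-1])
p,d=vision.capture('scene');cv2.imwrite('pics/s3.png',cv2.resize(p[60:330,140:480,::-1],None,fx=2.2,fy=2.2))
E
```

```text
time_s: 3.95
eef_pos: [551.0, 219.8, 349.0]
ee_rot: [-0.001, 0.656, 0.755, -0.001]
force: [0.4, 0.5, -2.8]
grip_width: 0.162
3.95 [550.98762096 219.80997819 348.98319502] 0.16166920365923565 [ 0.35283883  0.47053943 -2.78819785] [ 0.18230323 -1.52785379]
```

View pics/w3.png

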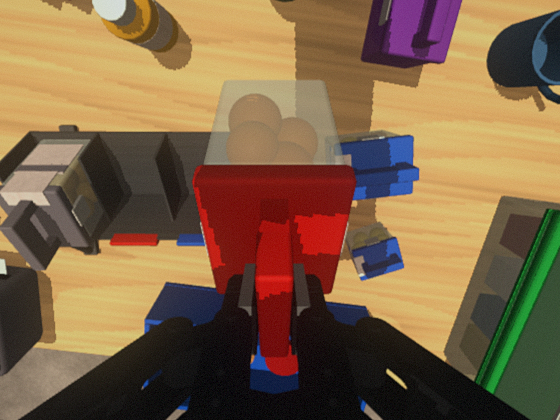

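View pics/s3.png

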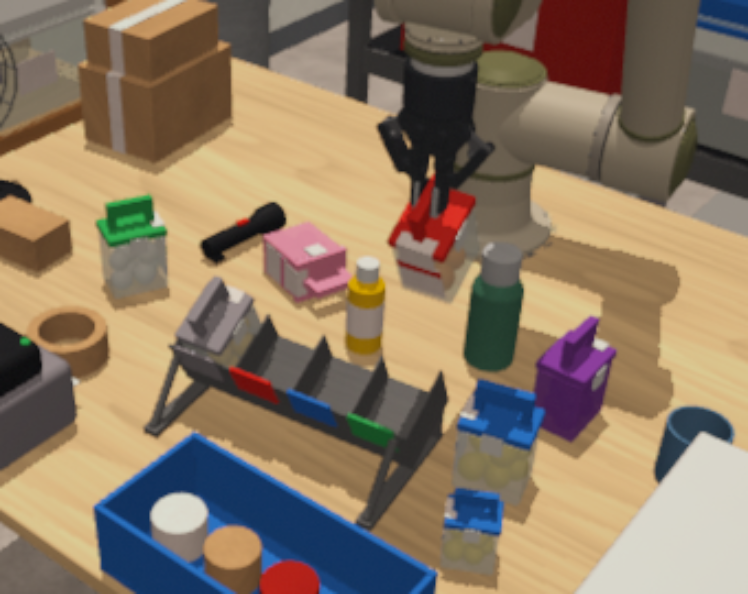

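```bash
python3 -m pendant '[[[1,-0.03,-0.04,0,-8],[1,-0.05,-0.08,0,-16],[1,-0.07,-0.12,0,-24],[1,-0.09,-0.16,0,-32],[1,-0.10,-0.2,0,-40],[1,-0.11,-0.24,0,-48],[1,-0.12,-0.28,0,-56],[1,-0.125,-0.32,0,-64],[1,-0.131,-0.35,0,-72],[1,-0.131,-0.37,0,-80],[1,-0.131,-0.37,0,-88],[1,-0.131,-0.37,0,-96],[1,-0.131,-0.37,0,-104],[1,-0.131,-0.37,-0.02,-112],[1,-0.131,-0.37,-0.05,-120],[1,-0.131,-0.37,-0.08,-128],[1,-0.131,-0.37,-0.11,-136],[1,-0.131,-0.37,-0.14,-144],[1,-0.131,-0.37,-0.16,-152],[1,-0.131,-0.37,-0.18,-160]]]' 20
python3 -m pendant '[[[1,0,0,0,-8],[1,0,0,0,-16],[1,0,0,0,-20],[1,0,0,0,-20],[1,0,0,0,-20]]]' 20
python3 - <<'E'
from h import *
import pickle
s=monitor.sense();p,d=vision.capture('wrist')
print(s['time_s'],s['eef_pos'],s['grip_width'],s['force'],s['joints'][[0,5]])
cv2.imwrite('pics/w4.png',p[:,:,::-1])
p,d=vision.capture('scene');cv2.imwrite('pics/s4.png',cv2.resize(p[60:330,140:480,::-1],None,fx=2.2,fy=2.2))
E
```

```text
time_s: 6.05
eef_pos: [419.2, -149.6, 168.0]
ee_rot: [-0.0, 0.856, -0.518, -0.002]
force: [-0.1, -0.4, -3.1]
grip_width: 0.158
time_s: 6.55
eef_pos: [419.7, -149.9, 169.5]
ee_rot: [0.0, 0.755, -0.655, -0.001]
force: [-1.1, 0.1, -2.9]
grip_width: 0.16
6.55 [ 419.67902193 -149.85655881  169.54626893] 0.1603733550582515 [-1.05908619  0.13742904 -2.89959722] [-0.60698247  0.82237315]
```

View pics/w4.png

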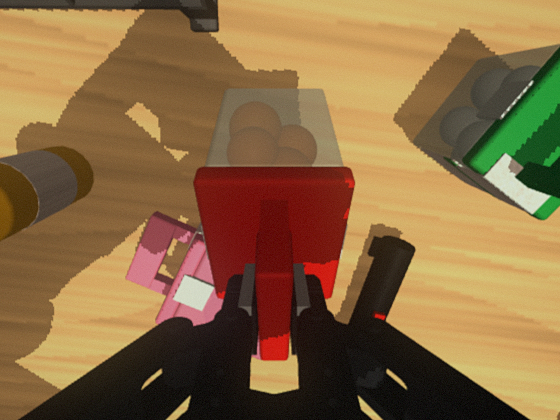

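View pics/s4.png

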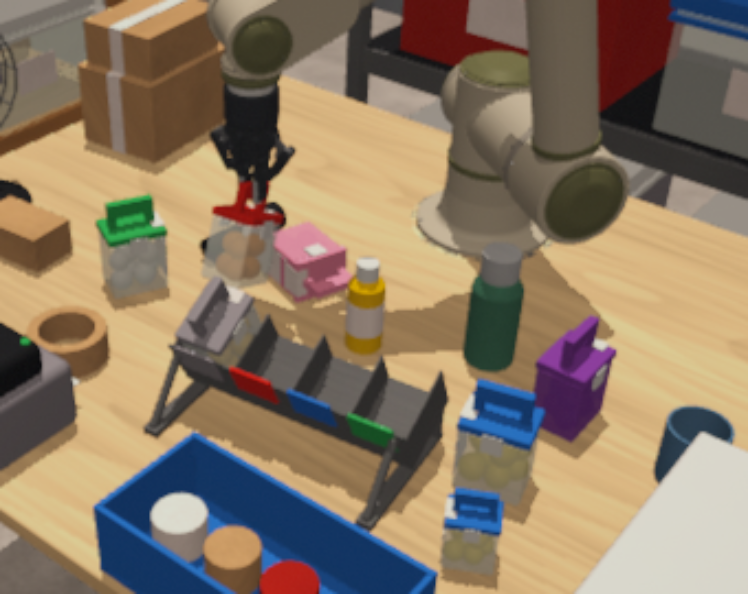

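```bash
python3 -m pendant '[[[1,0,0,-0.025,0],[1,0,0,-0.040,0],[1,0,0,-0.046,0],[1,0,0,-0.048,0],[1,0.01,0.0015,-0.047,0],[1,0.02,0.003,-0.047,0],[1,0.03,0.0045,-0.047,0],[1,0.04,0.006,-0.048,0],[1,0.05,0.0075,-0.050,0],[1,0.056,0.0085,-0.051,0],[1,0.062,0.009,-0.053,0],[1,0.062,0.009,-0.053,0]]]' 20
python3 - <<'E'
from h import *
import pickle
s=monitor.sense();p,d=vision.capture('wrist')
print(s['time_s'],s['eef_pos'],s['grip_width'],s['force'],s['joints'][[0,5]])
cv2.imwrite('pics/w5.png',p[:,:,::-1])
p,d=vision.capture('scene');cv2.imwrite('pics/s5.png',cv2.resize(p[60:330,140:480,::-1],None,fx=2.2,fy=2.2))
E
```

```text
time_s: 7.85
eef_pos: [482.7, -140.9, 117.1]
ee_rot: [-0.0, 0.755, -0.656, 0.0]
force: [1.0, 0.7, 0.3]
grip_width: 0.159
7.85 [ 482.72518235 -140.89282784  117.10974496] 0.1588177382265345 [1.02407849 0.71926293 0.31412096] [-0.51760087  0.913226  ]
```

View pics/w5.png

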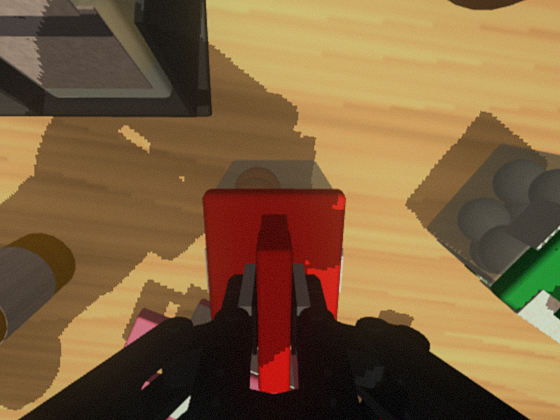

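View pics/s5.png

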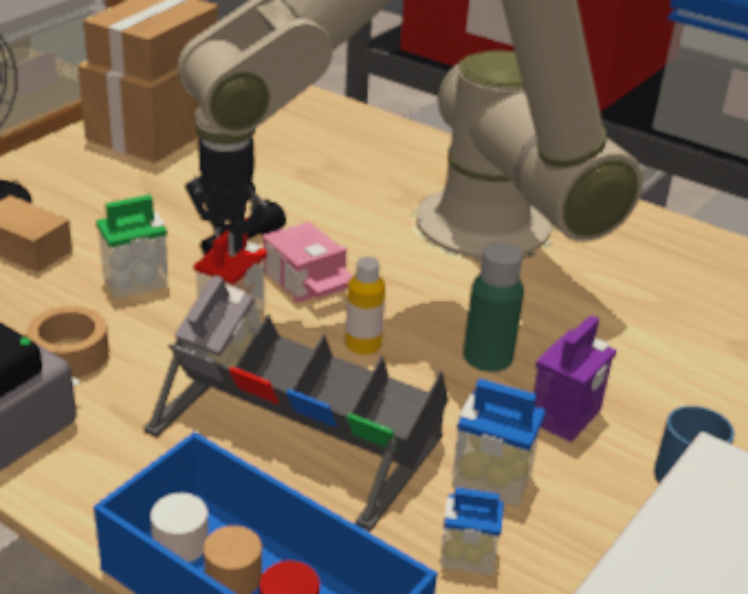

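```bash
cat >> meas.py <<'E'
th=np.radians(7.95);RX=np.array([np.cos(th),np.sin(th),0]);RY=np.array([-np.sin(th),np.cos(th),0]);T0=np.array([660.7,57.1,0])
SX=-82.5;cc_,ss_=np.cos(.45),np.sin(.45)
def own(q,ybay):  # rack-bay coords
    dx=(q-T0)@RX-SX;dz=q[...,2]-45;dy=(q-T0)@RY-ybay
    return np.stack([cc_*dx-ss_*dz,dy,ss_*dx+cc_*dz],-1)
def world(o,ybay):
    dx=cc_*o[0]+ss_*o[2];z=45-ss_*o[0]+cc_*o[2];return T0+RX*(dx+SX)+RY*(o[1]+ybay)+np.array([0,0,z])
E
python3 - <<'E'
from meas import *
s,p,d,C=load('w1.pkl');P=cloud(C,d);O=own(P,0)
sat=cv2.cvtColor(p,cv2.COLOR_RGB2HSV)[...,1]
for lo,hi in ((20,65),(105,150)):
    m=(O[...,2]>30)&(O[...,2]<60)&(np.abs(O[...,0])<35)&(O[...,1]>lo)&(O[...,1]<hi)
    q=O[m];print(len(q),np.percentile(q[:,1],[2,50,98]) if len(q) else '')
m=(abs(O[...,1])<35)&(abs(O[...,0])<40)&(O[...,2]<25);print('floor own z',np.percentile(O[m][:,2],[10,50,90]))
m=(abs(O[...,1])<25)&(O[...,2]>20)&(O[...,2]<75)&(O[...,0]>35);print('back x',np.percentile(O[m][:,0],[10,50,90]))
for n,o in (('contact',(0,0,0)),('seat handle',(0,0,134))): print(n,world(np.array(o,float),0))
s=monitor.sense();p,d=vision.capture('wrist');C=cam('wrist',s);P=cloud(C,d)
m=seg(p,P,'red',90,115,(205,195,345,275));cc,nn,r=fit(P[m]);print('lid',cc,nn,r,rect(P,m))
E
```

```text
151 [38.6851241  41.06904783 41.71365906]
422 [122.36106365 125.04305552 134.98811912]
floor own z [-64.05696804   0.94060919   2.04854245]
back x [ 49.72285419 156.10718729 203.82907539]
contact [578.99289569  45.68951772  45.        ]
seat handle [636.7181048   53.75090334 165.65991172]
lid [ 502.6335937  -137.68162783  106.40730415] [-0.00664084 -0.00289837  0.99997375] 0.9384666024071292 (array([ 499.1, -138.2]), array([43.9, 69.5]), 7.8, array([105.2, 106.4, 107.5]), 8805)
```

```bash
python3 -m pendant '[[[1,0,0,0.04,0],[1,0,0,0.08,0],[1,0,0,0.12,0],[1,0,0,0.16,0],[1,0,0,0.2,0],[1,0.02,0.036,0.22,0],[1,0.04,0.073,0.22,0],[1,0.06,0.11,0.22,0],[1,0.08,0.146,0.22,0],[1,0.1035,0.1866,0.22,0],[1,0.1035,0.1866,0.20,0],[1,0.1035,0.1866,0.16,0],[1,0.1035,0.1866,0.12,0],[1,0.1035,0.1866,0.09,0],[1,0.1035,0.1866,0.08,0],[1,0.1035,0.1866,0.08,0]]]' 20
python3 - <<'E'
from h import *
s=monitor.sense();p,d=vision.capture('wrist')
print(s['time_s'],s['eef_pos'],s['grip_width'],s['force'],s['joints'][[0,5]])
cv2.imwrite('pics/w6.png',p[:,:,::-1])
p,d=vision.capture('scene');cv2.imwrite('pics/s6.png',cv2.resize(p[60:330,140:480,::-1],None,fx=2.2,fy=2.2))
E
```

```text
time_s: 9.6
eef_pos: [585.2, 45.4, 196.5]
ee_rot: [0.001, 0.755, -0.656, -0.001]
force: [0.8, -0.1, -3.1]
grip_width: 0.156
9.6 [585.15899316  45.41531966 196.51537998] 0.15613861635004328 [ 0.75616033 -0.06384125 -3.07312516] [-0.12200666  1.30950411]
```

View pics/w6.png

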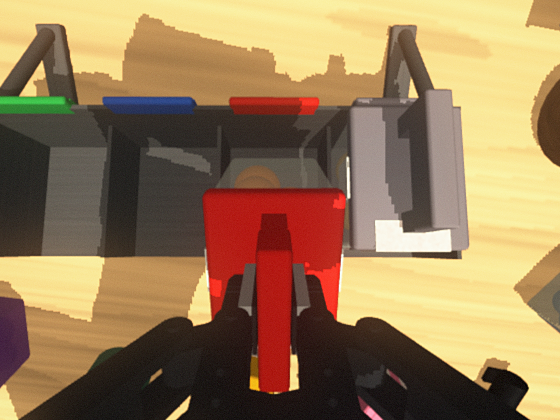

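View pics/s6.png

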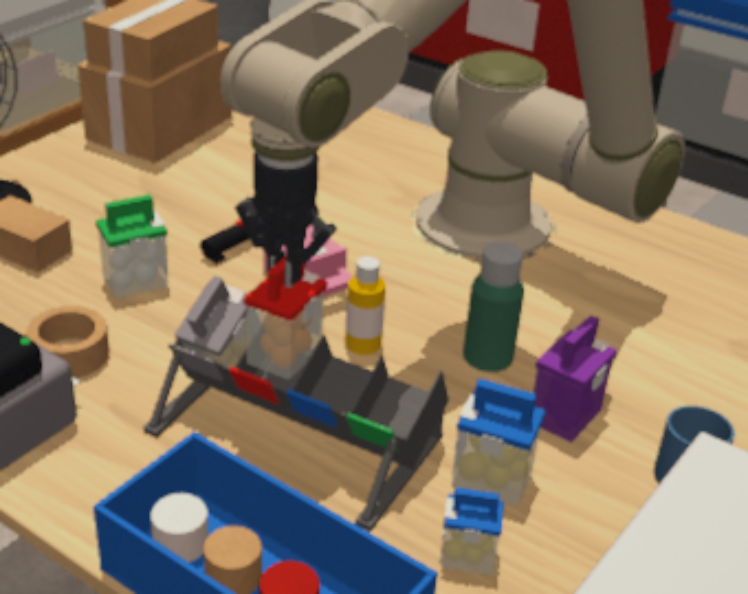

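```bash
python3 -m pendant '[[[1,0,0,-0.010,0],[1,0,0,-0.016,0],[1,0.005,0.0007,-0.018,0],[1,0.010,0.0014,-0.020,0],[1,0.015,0.0021,-0.0225,0],[1,0.020,0.0028,-0.025,0],[1,0.0245,0.0034,-0.0275,0],[1,0.029,0.004,-0.030,0],[1,0.0335,0.0047,-0.0335,0],[1,0.038,0.0053,-0.037,0],[1,0.042,0.0059,-0.040,0],[1,0.046,0.0064,-0.043,0],[1,0.050,0.007,-0.047,0],[1,0.054,0.0076,-0.051,0],[1,0.055,0.0078,-0.052,0],[1,0.055,0.0078,-0.052,0]]]' 20
python3 - <<'E'
from h import *
s=monitor.sense();p,d=vision.capture('wrist')
print(s['time_s'],s['eef_pos'],s['grip_width'],s['force'],s['joints'][[0,5]])
cv2.imwrite('pics/w7.png',p[:,:,::-1])
p,d=vision.capture('scene');cv2.imwrite('pics/s7.png',cv2.resize(p[60:330,140:480,::-1],None,fx=2.2,fy=2.2))
E
```

```text
time_s: 11.3
eef_pos: [642.7, 53.3, 147.0]
ee_rot: [-0.002, 0.755, -0.656, 0.002]
force: [5.3, 0.7, 5.8]
grip_width: 0.16
11.3 [642.6934154   53.28330061 146.99922272] 0.15953506841799886 [5.26505907 0.74884625 5.84683751] [-0.09873156  1.33266258]
```

View pics/w7.png

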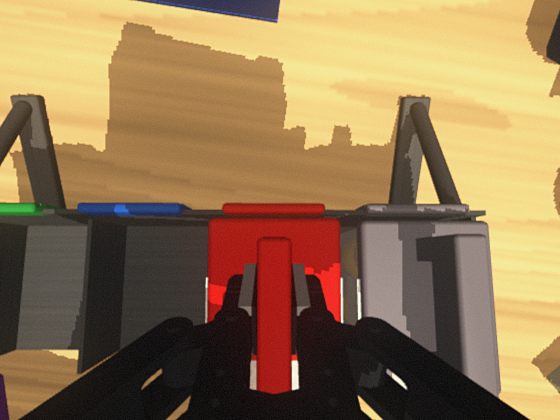

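View pics/s7.png

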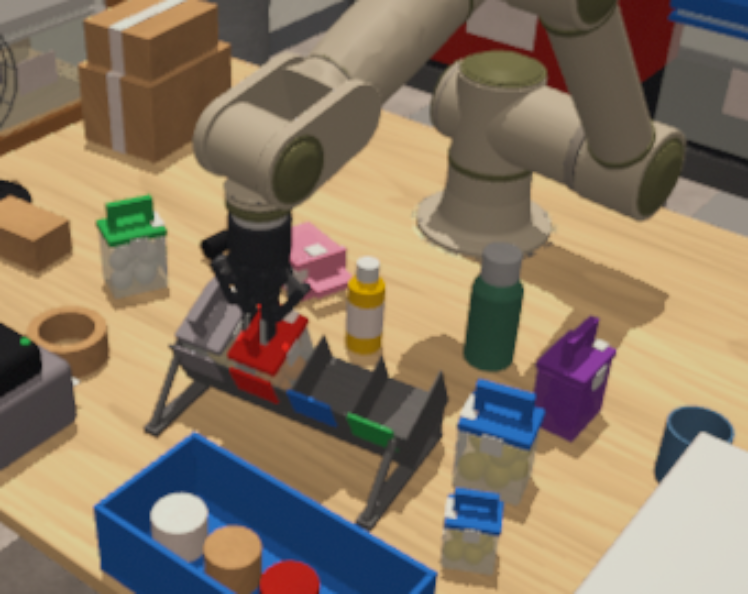

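```bash
python3 -m pendant '[[[-0.2,0,0,0,0],[-0.2,0,0,0,0],[-0.2,0,0,0,0],[-0.2,0,0,0.01,0],[-0.2,0,0,0.05,0],[-0.2,-0.02,0,0.1,0],[-0.2,-0.05,0.02,0.15,0],[-0.2,-0.08,0.05,0.19,0],[-0.2,-0.08,0.05,0.19,0],[-0.2,-0.08,0.05,0.19,0]]]' 20
python3 - <<'E'
from meas import *
s=monitor.sense();p,d=vision.capture('wrist');pickle.dump((s,p,d),open('w8.pkl','wb'))
print(s['time_s'],s['eef_pos'],s['grip_width'],s['force'],s['joints'][[0,5]])
cv2.imwrite('pics/w8.png',p[:,:,::-1])
E
```

```text
time_s: 12.4
eef_pos: [560.0, 104.7, 339.4]
ee_rot: [-0.002, 0.755, -0.655, 0.003]
force: [0.5, -0.6, -0.4]
grip_width: 0.601
12.4 [560.00187216 104.7018565  339.419207  ] 0.6011485084275834 [ 0.49351598 -0.60085177 -0.39257193] [-0.02085333  1.40842343]
```

View pics/w8.png

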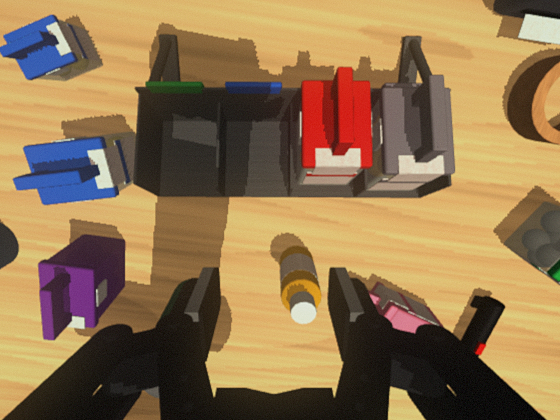

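Run:
```python
from meas import *
s,p,d,C=load('w8.pkl');P=cloud(C,d)
m=seg(p,P,'red',60,230,(290,55,378,182));O=own(P,-1)
o=O[m];
for lo,hi in((98,111),(141,152)):
    k=(o[:,2]>lo)&(o[:,2]<hi);print(lo,cv2.minAreaRect(o[k][:,:2].astype(np.float32)),np.median(o[k][:,2]));
k=(o[:,2]>98)&(o[:,2]<111);c,n,r=fit(o[k]);print('lid normal own',n.round(3),r)
print('blue handle',rect(P,seg(p,P,'blue',130,160,(0,120,125,210))),rect(P,seg(p,P,'blue',95,115,(0,120,125,210))))
print('bt',rect(P,seg(p,P,'blue',60,160,(215,75,290,100))),'gt',rect(P,seg(p,P,'green',60,160,(140,75,215,100))))
```

```text
98 ((4.342052459716797, 0.4069938659667969), (70.23503875732422, 89.2683334350586), 89.70143127441406) 105.88786180740287
141 ((4.6948699951171875, 0.32419347763061523), (14.57614517211914, 70.5943603515625), 89.92707061767578) 146.73901256196535
lid normal own [-0.009 -0.001  1.   ] 0.949848652000617
blue handle (array([530.3, 335.8]), array([14.2, 68.5]), 14.5, array([144.6, 146.9, 148.2]), 917) (array([531.1, 335.8]), array([68.1, 88.8]), 14.7, array([104.7, 106.1, 107.4]), 2928)
bt (array([650.1, 139.6]), array([ 9.8, 57.8]), 7.0, array([ 97.3, 106.2, 108.1]), 352) gt (array([638.9, 224.2]), array([11.7, 61. ]), 5.5, array([ 96.2, 105.5, 107.9]), 548)
```

```bash
python3 -m pendant '[[[-0.3,-0.003,0.02,0,8],[-0.3,-0.006,0.04,0,16],[-0.3,-0.009,0.06,0,24],[-0.3,-0.012,0.08,0,32],[-0.3,-0.015,0.1,0,40],[-0.3,-0.018,0.13,0,48],[-0.3,-0.022,0.16,0,56],[-0.3,-0.026,0.19,0,64],[-0.3,-0.03,0.22,-0.02,72],[-0.3,-0.03,0.232,-0.05,80],[-0.3,-0.03,0.232,-0.09,88],[-0.3,-0.03,0.232,-0.13,96.8],[-0.3,-0.03,0.232,-0.17,96.8],[-0.3,-0.03,0.232,-0.20,96.8],[-0.3,-0.03,0.232,-0.217,96.8],[-0.3,-0.03,0.232,-0.217,96.8],[-0.3,-0.03,0.232,-0.217,96.8]]]' 20
python3 - <<'E'
from h import *
s=monitor.sense();p,d=vision.capture('wrist')
print(s['time_s'],s['eef_pos'],s['grip_width'],s['force'],s['joints'][[0,5]])
cv2.imwrite('pics/w9.png',p[:,:,::-1])
E
```

```text
time_s: 14.15
eef_pos: [531.0, 334.9, 117.9]
ee_rot: [0.0, 0.992, 0.128, -0.0]
force: [0.2, 0.2, 0.3]
grip_width: 0.651
14.15 [530.99327816 334.90106993 117.94492214] 0.6513627875846602 [0.182096   0.19356105 0.29761397] [0.376393   0.11890154]
```

View pics/w9.png

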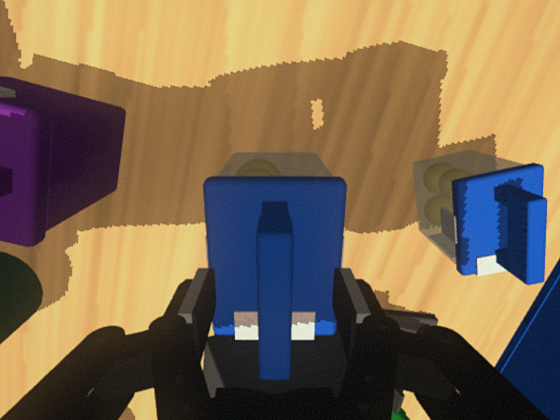

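```bash
python3 -m pendant '[[[1,0,0,0,0],[1,0,0,0,0],[1,0,0,0,0],[1,0,0,0,0],[1,0,0,0,0],[1,0,0,0,0],[1,0,0,0.02,0],[1,0,0,0.06,0],[1,0,0,0.1,0],[1,0,0,0.14,0],[1,0,0,0.18,0],[1,0,0,0.21,-8],[1,0,0,0.21,-16],[1,0.005,-0.02,0.21,-24],[1,0.01,-0.04,0.21,-32],[1,0.015,-0.06,0.21,-40],[1,0.02,-0.08,0.21,-48],[1,0.022,-0.11,0.21,-56],[1,0.026,-0.14,0.21,-64],[1,0.03,-0.16,0.21,-72]]]' 25
python3 -m pendant '[[[1,0.003,-0.02,0,-8],[1,0.006,-0.03,0,-16],[1,0.011,-0.047,0,-24.8],[1,0.011,-0.047,-0.03,-24.8],[1,0.011,-0.047,-0.07,-24.8],[1,0.011,-0.047,-0.1,-24.8],[1,0.011,-0.047,-0.125,-24.8],[1,0.011,-0.047,-0.131,-24.8],[1,0.011,-0.047,-0.131,-24.8]]]' 20
python3 - <<'E'
from h import *
s=monitor.sense();p,d=vision.capture('wrist')
print(s['time_s'],s['eef_pos'],s['grip_width'],s['force'],s['joints'][[0,5]])
cv2.imwrite('pics/w10.png',p[:,:,::-1])
p,d=vision.capture('scene');cv2.imwrite('pics/s10.png',cv2.resize(p[60:330,140:480,::-1],None,fx=2.2,fy=2.2))
E
```

```text
time_s: 16.2
eef_pos: [560.4, 173.6, 327.5]
ee_rot: [0.001, 0.876, -0.482, -0.001]
force: [-0.4, 0.8, -2.3]
grip_width: 0.158
time_s: 17.1
eef_pos: [571.2, 128.3, 196.7]
ee_rot: [0.001, 0.755, -0.656, -0.001]
force: [0.0, 0.0, -2.2]
grip_width: 0.159
17.1 [571.23202342 128.34169031 196.70325555] 0.15912004780899452 [ 0.02447385  0.01113583 -2.24779721] [0.0210344  1.45231805]
```

View pics/w10.png

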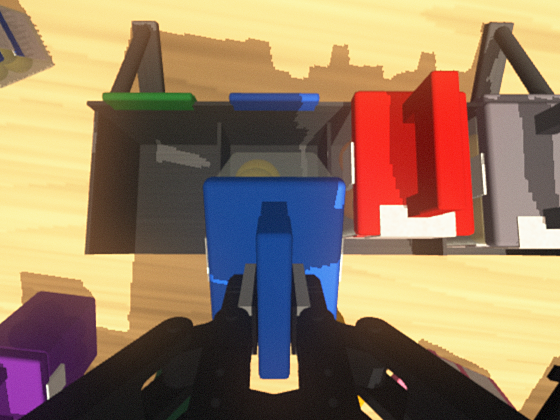

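View pics/s10.png

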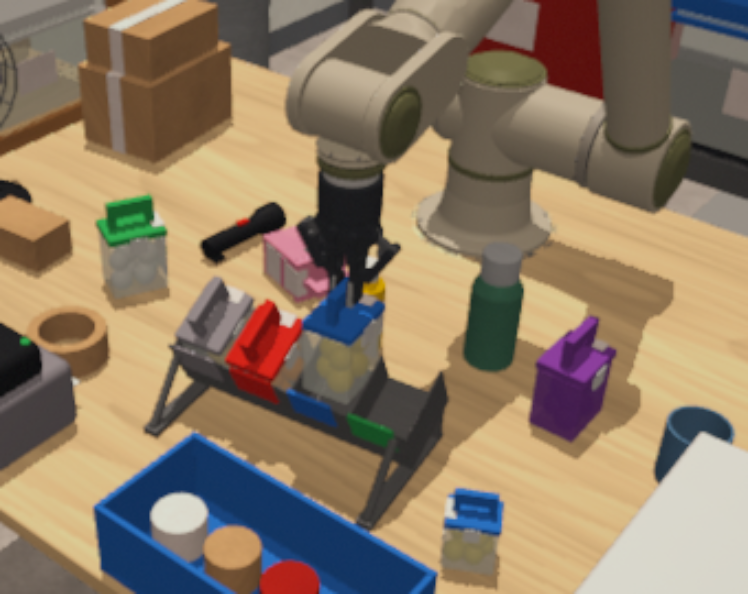

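Blue is held upright and lined up: its ticket at (274,102) is centred over the box. It goes in with the same tipping path as red.

```bash
python3 -m pendant '[[[1,0,0,-0.010,0],[1,0,0,-0.016,0],[1,0.005,0.0007,-0.018,0],[1,0.010,0.0014,-0.020,0],[1,0.015,0.0021,-0.0225,0],[1,0.020,0.0028,-0.025,0],[1,0.0245,0.0034,-0.0275,0],[1,0.029,0.004,-0.030,0],[1,0.0335,0.0047,-0.0335,0],[1,0.038,0.0053,-0.037,0],[1,0.042,0.0059,-0.040,0],[1,0.046,0.0064,-0.043,0],[1,0.050,0.007,-0.047,0],[1,0.054,0.0076,-0.051,0],[1,0.055,0.0078,-0.052,0],[1,0.055,0.0078,-0.052,0]]]' 20
python3 - <<'E'
from h import *
s=monitor.sense();p,d=vision.capture('wrist')
print(s['time_s'],s['eef_pos'],s['grip_width'],s['force'],s['joints'][[0,5]])
cv2.imwrite('pics/w11.png',p[:,:,::-1])
E
```

```text
time_s: 18.8
eef_pos: [629.0, 136.2, 147.3]
ee_rot: [-0.003, 0.755, -0.656, 0.003]
force: [7.9, 0.4, 8.6]
grip_width: 0.158
18.8 [629.02610797 136.22296507 147.31672938] 0.1581528479471097 [7.89390757 0.38240338 8.55174177] [0.03150091 1.46304166]
```

View pics/w11.png

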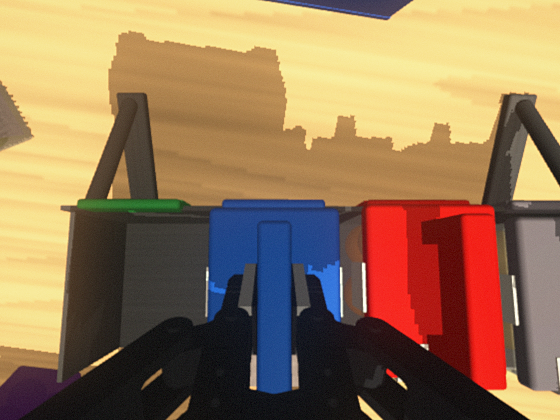

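```bash
python3 -m pendant '[[[-0.2,0,0,0,0],[-0.2,0,0,0,0],[-0.2,0,0,0,0],[-0.2,0,0,0.01,0],[-0.2,0,0,0.05,0],[-0.2,-0.02,-0.02,0.1,0],[-0.2,-0.05,-0.05,0.15,0],[-0.2,-0.07,-0.09,0.19,0],[-0.2,-0.08,-0.13,0.19,0],[-0.2,-0.08,-0.16,0.19,0],[-0.2,-0.08,-0.16,0.19,0],[-0.2,-0.08,-0.16,0.19,0]]]' 20
python3 - <<'E'
from meas import *
s=monitor.sense();p,d=vision.capture('wrist');pickle.dump((s,p,d),open('w12.pkl','wb'))
print(s['time_s'],s['eef_pos'],s['grip_width'],s['force'],s['joints'][[0,5]])
cv2.imwrite('pics/w12.png',p[:,:,::-1])
P=cloud(cam('wrist',s),d)
for yb,col in ((83,'blue'),(-1,'red')):
    O=own(P,yb);m=seg(p,P,col,60,230,(0,0,560,300))&(abs(O[...,1])<45)&(abs(O[...,0])<60)
    o=O[m]
    for lo,hi in((98,111),(141,152)):
        k=(o[:,2]>lo)&(o[:,2]<hi);print(col,lo,cv2.minAreaRect(o[k][:,:2].astype(np.float32)),np.median(o[k][:,2]),k.sum());
    k=(o[:,2]>98)&(o[:,2]<111);c,n,r=fit(o[k]);print('lid normal own',n.round(3),r)
for z in ((130,160),(95,115)):
    m=seg(p,P,'green',*z,(300,0,560,420));print('green',rect(P,m))
E
```

```text
time_s: 20.05
eef_pos: [546.4, -24.4, 335.9]
ee_rot: [-0.0, 0.754, -0.657, 0.0]
force: [0.6, 0.6, -0.1]
grip_width: 0.601
20.05 [546.40308959 -24.38062257 335.87084851] 0.6012669103717152 [ 0.57240795  0.64121575 -0.14894559] [-0.25899517  1.17400561]
blue 98 ((3.8482322692871094, 0.03391265869140625), (89.64887237548828, 69.8661880493164), 0.13968180119991302) 105.93784314442514 3526
blue 141 ((3.4361705780029297, 0.03426170349121094), (69.26947784423828, 14.866066932678223), 0.004628701601177454) 146.78595456778936 1485
lid normal own [-0.018 -0.013  1.   ] 1.190229695348292
red 98 ((4.4327239990234375, 0.3304405212402344), (90.53797149658203, 70.06474304199219), 0.007331696338951588) 105.96837824539008 4116
red 141 ((4.291629791259766, 0.21741294860839844), (14.401885032653809, 70.36217498779297), 89.82135009765625) 146.848452325781 1423
lid normal own [-0.009 -0.007  1.   ] 1.0879284549488173
green (array([ 504.8, -312.1]), array([14.8, 69.7]), 63.7, array([131.6, 144.9, 147.5]), 1406)
green (array([ 505.2, -313.1]), array([71.6, 88.6]), 63.6, array([100.4, 105.6, 107.2]), 2573)
```

View pics/w12.png

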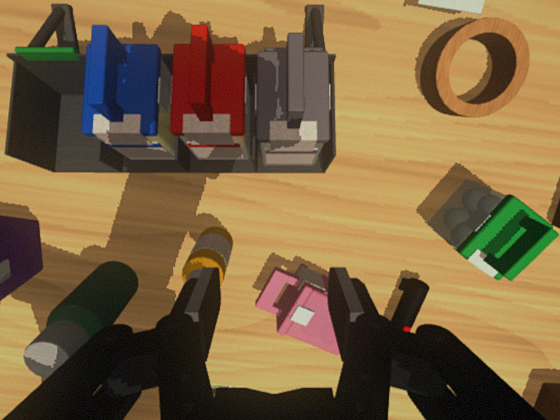

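```bash
python3 -m pendant '[[[-0.3,-0.006,-0.04,0,-8],[-0.3,-0.012,-0.08,0,-16],[-0.3,-0.018,-0.12,0,-24],[-0.3,-0.024,-0.16,0,-32],[-0.3,-0.03,-0.2,0,-34.3],[-0.3,-0.036,-0.24,0,-34.3],[-0.3,-0.0416,-0.28,-0.02,-34.3],[-0.3,-0.0416,-0.2888,-0.06,-34.3],[-0.3,-0.0416,-0.2888,-0.1,-34.3],[-0.3,-0.0416,-0.2888,-0.14,-34.3],[-0.3,-0.0416,-0.2888,-0.18,-34.3],[-0.3,-0.0416,-0.2888,-0.205,-34.3],[-0.3,-0.0416,-0.2888,-0.217,-34.3],[-0.3,-0.0416,-0.2888,-0.217,-34.3],[-0.3,-0.0416,-0.2888,-0.217,-34.3]]]' 20
python3 - <<'E'
from meas import *
s=monitor.sense();p,d=vision.capture('wrist')
print(s['time_s'],s['eef_pos'],s['grip_width'],s['force'],s['joints'][[0,5]])
cv2.imwrite('pics/w13.png',p[:,:,::-1])
P=cloud(cam('wrist',s),d)
for z in ((138,160),(95,115)):
    m=seg(p,P,'green',*z,(100,100,450,420));print('green',rect(P,m))
E
```

```text
time_s: 21.6
eef_pos: [505.8, -312.6, 119.6]
ee_rot: [0.0, -0.528, 0.849, -0.001]
force: [-0.2, 0.2, 0.3]
grip_width: 0.651
21.6 [ 505.82548649 -312.61759082  119.59473165] 0.6509763930244737 [-0.21217943  0.22498348  0.2687724 ] [-0.75045425  1.27863054]
green (array([ 501. , -322.6]), array([33.1, 70.3]), 63.3, array([144.7, 146.7, 147.7]), 5089)
green (array([ 505.3, -314.3]), array([69.2, 89.6]), 63.6, array([104.2, 105.8, 106.9]), 14587)
```

View pics/w13.png

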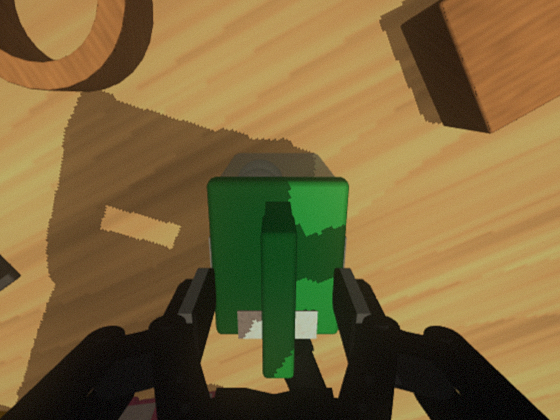

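```bash
python3 -m pendant '[[[-0.3,-0.001,-0.0013,0,0],[1,-0.001,-0.0013,0,0],[1,-0.001,-0.0013,0,0],[1,-0.001,-0.0013,0,0],[1,-0.001,-0.0013,0,0],[1,-0.001,-0.0013,0,0],[1,-0.001,-0.0013,0,0],[1,-0.001,-0.0013,0.02,0],[1,-0.001,-0.0013,0.06,0],[1,-0.001,-0.0013,0.1,0],[1,-0.001,-0.0013,0.14,0],[1,-0.001,-0.0013,0.18,0],[1,-0.001,-0.0013,0.21,8],[1,-0.01,0.02,0.235,16],[1,-0.02,0.06,0.235,24],[1,-0.02,0.10,0.235,34.3],[1,-0.02,0.14,0.235,34.3],[1,-0.02,0.18,0.235,34.3],[1,-0.02,0.22,0.235,34.3],[1,-0.02,0.26,0.235,34.3]]]' 25
python3 -m pendant '[[[1,0.01,0.04,0,0],[1,0.02,0.08,0,0],[1,0.03,0.12,0,0],[1,0.04,0.16,0,0],[1,0.05,0.2,0,0],[1,0.06,0.235,0,0],[1,0.0748,0.2648,0,0],[1,0.0748,0.2648,-0.03,0],[1,0.0748,0.2648,-0.07,0],[1,0.0748,0.2648,-0.11,0],[1,0.0748,0.2648,-0.14,0],[1,0.0748,0.2648,-0.156,0],[1,0.0748,0.2648,-0.156,0]]]' 20
python3 - <<'E'
from h import *
s=monitor.sense();p,d=vision.capture('wrist')
print(s['time_s'],s['eef_pos'],s['grip_width'],s['force'],s['joints'][[0,5]])
cv2.imwrite('pics/w14.png',p[:,:,::-1])
E
```

```text
time_s: 23.65
eef_pos: [484.5, -51.1, 352.8]
ee_rot: [0.0, 0.755, -0.656, -0.0]
force: [1.4, 0.0, -2.3]
grip_width: 0.161
time_s: 24.95
eef_pos: [558.5, 211.8, 194.3]
ee_rot: [0.002, 0.755, -0.656, -0.002]
force: [-0.7, -0.1, -1.4]
grip_width: 0.157
24.95 [558.50154174 211.837503   194.30574791] 0.15658996055584218 [-0.68708918 -0.07699049 -1.36202183] [0.16661965 1.59800987]
```

View pics/w14.png

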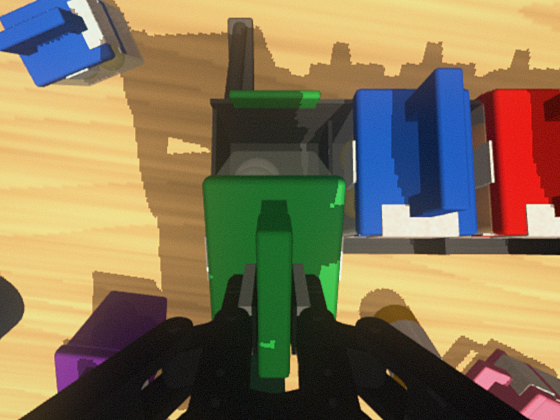

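```bash
python3 -m pendant '[[[1,0,0,-0.010,0],[1,0,0,-0.016,0],[1,0.005,0.0007,-0.018,0],[1,0.010,0.0014,-0.020,0],[1,0.015,0.0021,-0.0225,0],[1,0.020,0.0028,-0.025,0],[1,0.0245,0.0034,-0.0275,0],[1,0.029,0.004,-0.030,0],[1,0.0335,0.0047,-0.0335,0],[1,0.038,0.0053,-0.037,0],[1,0.042,0.0059,-0.040,0],[1,0.046,0.0064,-0.043,0],[1,0.050,0.007,-0.047,0],[1,0.054,0.0076,-0.051,0],[1,0.055,0.0078,-0.052,0],[1,0.055,0.0078,-0.052,0]]]' 20
python3 - <<'E'
from h import *
s=monitor.sense();p,d=vision.capture('wrist')
print(s['time_s'],s['eef_pos'],s['grip_width'],s['force'],s['joints'][[0,5]])
cv2.imwrite('pics/w15.png',p[:,:,::-1])
E
```

```text
time_s: 26.6
eef_pos: [617.3, 220.1, 147.6]
ee_rot: [-0.003, 0.754, -0.656, 0.002]
force: [6.5, 1.1, 8.3]
grip_width: 0.162
26.6 [617.3106125  220.09308886 147.59153312] 0.16177344505381727 [6.46659127 1.08377214 8.27055764] [0.16411812 1.59594818]
```

View pics/w15.png

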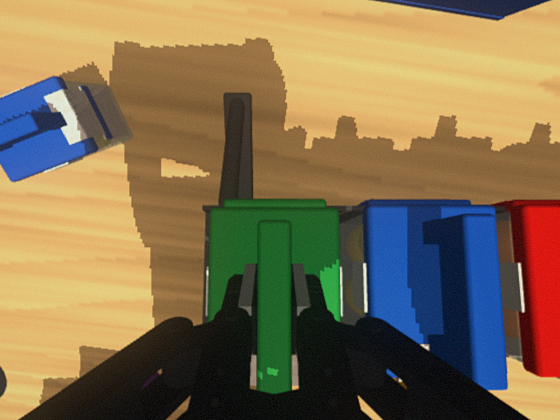

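Seated. Next I release, back away and check all the boxes.

```bash
python3 -m pendant '[[[-0.2,0,0,0,0],[-0.2,0,0,0,0],[-0.2,0,0,0,0],[-0.2,0,0,0.01,0],[-0.2,0,0,0.05,0],[-0.2,-0.02,-0.02,0.1,0],[-0.2,-0.05,-0.05,0.15,0],[-0.2,-0.07,-0.09,0.19,0],[-0.2,-0.08,-0.13,0.19,0],[-0.2,-0.08,-0.14,0.19,0],[-0.2,-0.08,-0.14,0.19,0],[-0.2,-0.08,-0.14,0.19,0]]]' 20
python3 - <<'E'
from meas import *
s=monitor.sense();p,d=vision.capture('wrist');pickle.dump((s,p,d),open('w16.pkl','wb'))
print(s['time_s'],s['eef_pos'],s['grip_width'],s['force'])
cv2.imwrite('pics/w16.png',p[:,:,::-1])
P=cloud(cam('wrist',s),d)
for yb,col in ((167.5,'green'),(83,'blue'),(-1,'red'),(-84.5,'grey')):
    O=own(P,yb);m=seg(p,P,col,60,230,(0,0,560,300))&(abs(O[...,1])<45)&(abs(O[...,0])<60)
    o=O[m]
    for lo,hi in((98,111),(141,152)):
        k=(o[:,2]>lo)&(o[:,2]<hi);r=cv2.minAreaRect(o[k][:,:2].astype(np.float32));print(col,lo,np.round(r[0],1),np.round(r[1],1),round(r[2],1),np.median(o[k][:,2]).round(1),k.sum());
    k=(o[:,2]>98)&(o[:,2]<111);c,n,r=fit(o[k]);print('  lid normal own',n.round(3))
p,d=vision.capture('top');cv2.imwrite('pics/top1.png',p[:,:,::-1])
p0=cv2.imread('pics/top0.png');df=cv2.absdiff(p0,p[:,:,::-1].copy());cv2.imwrite('pics/diff.png',df)
E
```

```text
time_s: 27.85
eef_pos: [534.7, 79.8, 335.9]
ee_rot: [-0.0, 0.754, -0.656, 0.0]
force: [1.3, 0.3, 0.3]
grip_width: 0.593
27.85 [534.71946479  79.83053521 335.87774839] 0.5933571395161157 [1.31346536 0.28264339 0.30108463]
green 98 [ 4.8 -0.1] [69.3 90.3] 89.7 106.0 3656
green 141 [4.  0.3] [69.6 14.5] 0.6 146.9 1403
  lid normal own [-0.014 -0.014  1.   ]
blue 98 [4.1 0.4] [88.9 68.8] 0.2 105.9 4057
blue 141 [3.9 0.4] [14.5 70.2] 89.6 146.8 1348
  lid normal own [-0.011 -0.003  1.   ]
red 98 [4.4 0.1] [69.4 89.5] 89.8 105.9 4136
red 141 [4.2 0.3] [14.3 70.2] 89.9 146.8 1368
  lid normal own [-0.009 -0.004  1.   ]
grey 98 [-3.1  3.8] [71.1 90.4] 89.7 105.1 4476
grey 141 [-2.8  3. ] [69.8 14.5] 0.1 145.9 1330
  lid normal own [0.004 0.006 1.   ]
```

View pics/w16.png

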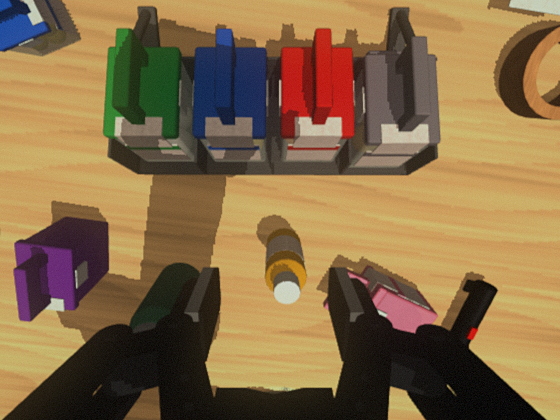

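View pics/top1.png

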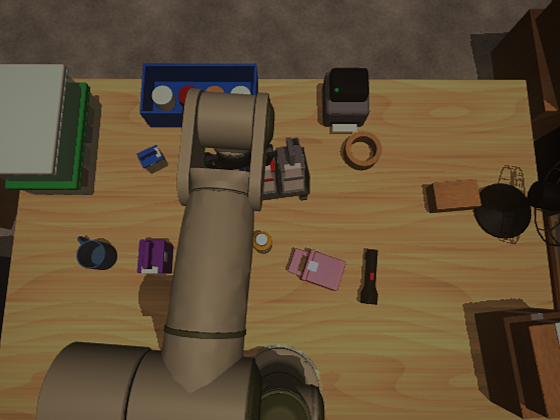

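View pics/diff.png

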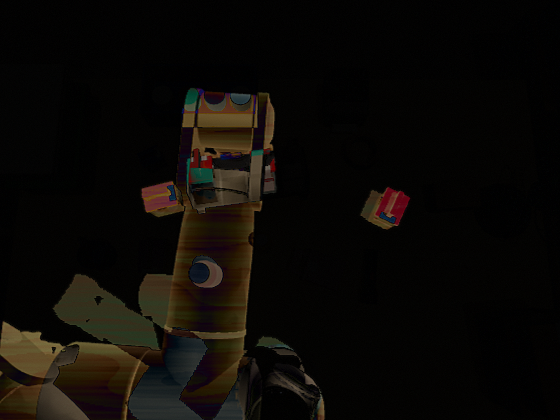

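Run:
```python
from meas import *
from rig import order
s,p,d,C=load('w12.pkl');P=cloud(C,d);O=own(P,-84.5)
m=seg(p,P,'grey',60,230,(0,0,560,300))&(abs(O[...,1])<45)&(abs(O[...,0])<60);o=O[m];k=(o[:,2]>98)&(o[:,2]<111);print(cv2.minAreaRect(o[k][:,:2].astype(np.float32)))
s,p,d,C=load('w1.pkl');P=cloud(C,d);O=own(P,-84.5)
m=seg(p,P,'grey',60,230,(0,0,560,300))&(abs(O[...,1])<45)&(abs(O[...,0])<60);o=O[m]
for lo,hi in ((98,111),(141,152)):
    k=(o[:,2]>lo)&(o[:,2]<hi);print('start',cv2.minAreaRect(o[k][:,:2].astype(np.float32)))
s=monitor.sense();print(np.abs(s['dq']).max(),s['force'])
print(order.finish_job())
```

```text
((-2.7013702392578125, 2.727344512939453), (72.37841796875, 90.90814208984375), 88.70787048339844)
start ((-2.4576034545898438, 2.8400802612304688), (91.07694244384766, 69.01704406738281), 1.4784988164901733)
start ((-3.0420379638671875, 2.1754002571105957), (67.5609130859375, 13.089082717895508), 0.6197267174720764)
0.007051965839391268 [0.40263151 0.50966124 0.23727273]
the job is handed in; nothing more can be done
None
```

The red, green and blue boxes are each in the bay of their own colour, labels to the open front, and I handed the job in at about 28 s of the 72 s allowed. No verdict is reported.

- **How I placed them:** I lifted red out of the green bay, turned it half round and set it upright on the table. I then placed red, blue and green in turn, tipping each back onto its sloping floor before letting go.
- **Box positions:** The last wrist-camera check put each coloured box about 4–5 mm from its seat point towards the backrest and under 1 mm sideways. Each is square and at the right lean to within about 0.02 rad. The lids read about 1 mm high, the same offset the camera shows on the table and bay floors, so I took the boxes as flat on the floor.
- **Grey box:** It measured within about 1 mm of its starting position.
- **Other things on the table:** The before-and-after top pictures show no change in them. The arm hid the flask in the last top picture; the wrist picture showed it upright, but I did not measure it again. No check failed.

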